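Close the washed canisters with their own lids

ROBOT

A 7-joint arm with a two-finger parallel gripper is mounted at the origin on a cart in front of the work surface, level with it; the furniture and walls round the work are solid. World frame = base frame: x ahead of the robot, y to its left, z up, the work surface at z = 0. Lengths are in m, angles in rad, forces in N, time in s.
With the tool pointing down it reaches from about 0.4 to 0.85 m from the base axis. Payload 6.9 kg.
Tool frame: the origin (TCP) lies midway between the tips of the shut fingers; the grasp point (between the pads) lies behind it (ctrl.pinch_z is the z of the grasp point in the tool frame, in m); z points along the fingers, y is the line along which they close (so a half turn about z gives the same grasp; the last joint's range is limited). The gripper opens to 85 mm and grips with 20 to 120 N. Pads are 22 mm wide; open, the fingers measure 114 mm over their backs; the gripper's body (76 mm by 85 mm) begins 54 mm behind the grasp point. The pads swing forward as they close: fully open they stand 13 mm farther back than shut.
Start: joints at [-1.062, 0.507, -0.238, 1.5, 0.126, 1.149, -0.155], TCP at [0.246, 0.575, 0.231] pointing down, gripper open.
Joint ranges: [-3.08, 3.08], [-0.24, 2.05], [-1.43, 1.35], [0, 2.5], [-1.52, 4.66], [0.17, 1.96], [-2.89, 2.89]. Speed limits (rad/s): [2.39, 2.39, 3.14, 3.14, 3.14, 3.14, 3.14].

INTERFACE

Orientations are given as a unit quaternion [w, x, y, z].
In Python, from station import ctrl, get_state, vision, ticket, models gives the robot as it stands. Calls block until the motion is done:
- ctrl.movep(position, orientation): joint-space move of the TCP to a pose.
- ctrl.movel(position, frame=None, max_speed=0.15): straight line of the TCP; frame=None keeps the orientation; max_speed is the mean speed in m/s.
- ctrl.set_joints(angles): joint-space move.
- ctrl.ungrasp() and ctrl.close_gripper(force=None): open the fingers fully, or close them until they stop; force is the grip in N (None keeps the last).
- ctrl.pause(seconds).
- ctrl.ik(position, orientation): joint angles nearest the present ones, or None.
- get_state(): the state.
- vision.grab_frame(name): name is "side" or "top"; returns (picture, depth): 420x560x3 uint8, blue, green, red; 420x560 float32, m along the optical axis (not along the pixel's ray), 0 where there is no reading.
- vision.camera_info(name): a dict with "mtx" (3x3 intrinsics, pixels), "dist_coeffs" ([k1, k2, p1, p2, k3] as OpenCV has them; the pictures are not rectified), "R" (3x3) and "t" (3): a world point X has camera coordinates R X + t. Camera axes: x right, y down, z forward; pixel columns grow to the right and rows downward; lengths in m; the calibration is good to about 2 mm. A picture is of the moment at which its call begins. camera_info takes no time and is no camera call.
A pose or a line that the arm cannot do raises ctrl.Unreachable and nothing moves.
- ticket.close_job(): hands the job in; it is judged then, once.
Trained networks look in the newest picture that a camera, given by its name, has taken for a name from the list of things; names that differ only in an ending like _2 or _b are one class to them, and where a whole thing is asked for, a point or a joint stands for the part that bears it (a point fixed in the world has none). Each returns a list of dicts, best first, with "p" (0 to 1); they miss things now and then, are a little off and sometimes report something else, mostly with a low value. They report only what shows in the picture. A call takes as long as a camera call. They do not tell look-alikes from the thing itself.
- models.recognise(camera, target): "point" ([column, row] in pixels, amid what is visible of it).
- models.masks_of(camera, target): "mask" (420x560 bool, what is visible of it) and "point" ([column, row] in pixels, amid what is visible of it).
The state is a dict: "time": time; "qpos": joint angles; "qd": joint speeds; "tau": joint torques, N m; "tcp_pos": TCP position; "eef_rot": TCP orientation; "contact_force": force on the tool from outside, world axes, zero at the start; "wrist_torque": the same for the moment, N m; "width": finger opening in m; "gripper_force": force on a finger pad.
Only numpy, scipy, OpenCV 4.12 (cv2) and the standard library are available. Lean on these libraries where they do the work, as an engineer would, in place of code of your own. Each camera call takes 0.05 s, during which the arm holds its last target. There are 200 camera calls.

TASK

The four stoneware canisters have been washed and dried and stand open on the table. Close each one with its own wooden lid, the one whose plug fits its mouth, so that the lid lies level and fully down on the rim; lower the lids gently, do not drop them. Leave the canisters standing where they are, and do not disturb the metal jar lid or the glue bottle.

Things in the scene. Friction and masses are not known exactly. Their poses are not given: they have to be found in the camera images.
- canister_xs: smallest of the four open white stoneware storage canisters, round, loose and standing upright on the table, empty: 58 mm outside diameter, 70 mm tall, mouth 48 mm across, wall 5 mm. Origin: centre of its underside; z up through the mouth.
- canister_s: second smallest of the four open white stoneware storage canisters, round, loose and standing upright on the table, empty: 74 mm outside diameter, 84 mm tall, mouth 64 mm across, wall 5 mm. Origin: centre of its underside; z up through the mouth.
- canister_m: second largest of the four open white stoneware storage canisters, round, loose and standing upright on the table, empty: 90 mm outside diameter, 98 mm tall, mouth 80 mm across, wall 5 mm. Origin: centre of its underside; z up through the mouth.
- canister_l: largest of the four open white stoneware storage canisters, round, loose and standing upright on the table, empty: 106 mm outside diameter, 112 mm tall, mouth 96 mm across, wall 5 mm. Origin: centre of its underside; z up through the mouth.
- lid_xs: smallest of four plain wooden push-in lids, for the 48 mm mouth: disc 56 mm across, 8 mm thick; under it a tapering plug 14 mm deep, 44 mm across at the disc, 34 at its foot; on top a round knob 24 mm tall, 17 mm across at its foot, 22 near its top. Starts standing on its plug. Origin: centre of the plug's foot, z up; when seated 56 mm above the canister's origin (14 below the rim).
- lid_s: second smallest of four plain wooden push-in lids, for the 64 mm mouth: disc 72 mm across, 8 mm thick; under it a tapering plug 14 mm deep, 60 mm across at the disc, 50 at its foot; on top a round knob 24 mm tall, 17 mm across at its foot, 22 near its top. Starts standing on its plug. Origin: centre of the plug's foot, z up; when seated 70 mm above the canister's origin (14 below the rim).
- lid_m: second largest of four plain wooden push-in lids, for the 80 mm mouth: disc 88 mm across, 8 mm thick; under it a tapering plug 14 mm deep, 76 mm across at the disc, 66 at its foot; on top a round knob 24 mm tall, 17 mm across at its foot, 22 near its top. Starts standing on its plug. Origin: centre of the plug's foot, z up; when seated 84 mm above the canister's origin (14 below the rim).
- lid_l: largest of four plain wooden push-in lids, for the 96 mm mouth: disc 104 mm across, 8 mm thick; under it a tapering plug 14 mm deep, 92 mm across at the disc, 82 at its foot; on top a round knob 24 mm tall, 17 mm across at its foot, 22 near its top. Starts standing on its plug. Origin: centre of the plug's foot, z up; when seated 98 mm above the canister's origin (14 below the rim).
- tin_lid: a bystander: flat grey metal jar lid without a knob, 105 mm across, 12 mm thick, lying loose among the wooden lids; belongs to none of the canisters. Origin: centre of its underside.
- glue_pot: a bystander: small white bottle with a narrow neck, 52 mm across, 51 mm tall, standing loose near the canisters. Origin: centre of its underside.
Not all that is in view belongs to the job. Leave any green look-alike of the canister_l alone.

How it is judged:
At the end, for the whole second after the job is handed in: Every wooden lid sits in the canister of its own size: centred within 8 mm, its disc within 3 mm of lying on the rim, level within 0.08 rad; the canisters stand upright within 4 cm of where they began, the metal jar lid and the glue bottle within 3 cm; everything is released and at rest (horizontal distance between lid_xs and canister_xs below 0.008 m and z of lid_xs in the frame of canister_xs between 0.052 and 0.059 m and angle between each of lid_xs, lid_s, lid_m, lid_l's own z axis and vertical below 0.08 rad and angle between each of canister_xs, canister_s, canister_m, canister_l's own z axis and vertical below 0.05 rad and distance of each of canister_xs, canister_s, canister_m, canister_l from where it was at the start of the episode below 0.04 m and linear speed of each of lid_xs, canister_xs, lid_s, canister_s, lid_m, canister_m, lid_l, canister_l below 0.02 m/s and horizontal distance between lid_s and canister_s below 0.008 m and z of lid_s in the frame of canister_s between 0.066 and 0.073 m and horizontal distance between lid_m and canister_m below 0.008 m and z of lid_m in the frame of canister_m between 0.08 and 0.087 m and horizontal distance between lid_l and canister_l below 0.008 m and z of lid_l in the frame of canister_l between 0.094 and 0.101 m and distance of each of tin_lid, glue_pot from where it was at the start of the episode below 0.03 m); the robot touches nothing.
It fails at once if a canister is tipped by more than 0.35 rad (20 degrees) (angle between any of canister_xs, canister_s, canister_m, canister_l's own z axis and vertical above 0.35 rad).
It fails at once if a lid is dropped or thrown: out of the fingers it moves faster than 0.6 m/s (a free fall of about 2 cm) ((linear speed of lid_xs above 0.6 m/s and contact force between the fingers and lid_xs below 0.05 N) or (linear speed of lid_s above 0.6 m/s and contact force between the fingers and lid_s below 0.05 N) or (linear speed of lid_m above 0.6 m/s and contact force between the fingers and lid_m below 0.05 N) or (linear speed of lid_l above 0.6 m/s and contact force between the fingers and lid_l below 0.05 N)).
It fails at once if the metal jar lid or the glue bottle is moved by more than 3 cm (distance of any of tin_lid, glue_pot from where it was at the start of the episode above 0.03 m).
It also fails if it takes over 106 s, if anything falls off the work surface, if the arm or the gripper's body presses on something with over 40 N, if the wrist force passes 120 N, or if a joint passes its speed limit or range.

## Working session

There is one attempt and no reset: what is moved stays moved. The work goes in short steps, each a Python script; the robot and the scene stay as the last script left them, time stands still between calls to the robot, and variables do not carry over. Pictures are saved under pics/ and viewed, at most 14 in all, crops included, and the job is handed in when it is done.

```bash
mkdir -p pics; ls; python3 - <<'E'
from station import ctrl,get_state,vision,models
import cv2,numpy as np
for c in("top","side"):
    im,d=vision.grab_frame(c); cv2.imwrite(f"pics/{c}0.png",im); np.save(f"{c}0.npy",d)
    k=vision.camera_info(c); print(c,np.round(k["mtx"],1).tolist(),np.round(k["dist_coeffs"],3),"pos",np.round(-k["R"].T@k["t"],3), np.round(k["R"],2).tolist())
    for n in "canister_xs canister_s canister_m canister_l lid_xs lid_s lid_m lid_l tin_lid glue_pot".split():
        print(n,[(np.round(r["point"]).tolist(),round(r["p"],2)) for r in models.recognise(c,n)][:6])
s=get_state();print(s["time"],s["eef_rot"],s["width"],ctrl.pinch_z)
E
```

```text
pics
top [[398.0, 0.0, 275.6], [0.0, 398.0, 207.4], [0.0, 0.0, 1.0]] [-0.007  0.     0.     0.     0.   ] pos [0.355 0.152 1.022] [[0.05, -1.0, 0.01], [-0.97, -0.06, -0.25], [0.25, 0.01, -0.97]]
canister_xs [([230.0, 200.0], 0.84)]
canister_s [([179.0, 234.0], 0.88), ([304.0, 199.0], 0.83), ([107.0, 225.0], 0.79), ([275.0, 242.0], 0.75)]
canister_m [([179.0, 234.0], 0.88), ([304.0, 199.0], 0.83), ([107.0, 225.0], 0.79), ([275.0, 242.0], 0.75)]
canister_l [([179.0, 234.0], 0.88), ([304.0, 199.0], 0.83), ([107.0, 225.0], 0.79), ([275.0, 242.0], 0.75)]
lid_xs [([406.0, 212.0], 0.82)]
lid_s [([376.0, 248.0], 0.97), ([334.0, 248.0], 0.89), ([441.0, 255.0], 0.68)]
lid_m [([376.0, 248.0], 0.97), ([334.0, 248.0], 0.89), ([441.0, 255.0], 0.68)]
lid_l [([376.0, 248.0], 0.97), ([334.0, 248.0], 0.89), ([441.0, 255.0], 0.68)]
tin_lid [([354.0, 200.0], 0.75)]
glue_pot []
side [[482.4, 0.0, 280.2], [0.0, 482.4, 213.5], [0.0, 0.0, 1.0]] [0. 0. 0. 0. 0.] pos [ 0.351 -0.86   0.823] [[0.98, -0.2, 0.02], [-0.1, -0.59, -0.8], [0.17, 0.78, -0.6]]
canister_xs [([289.0, 188.0], 0.75)]
canister_s [([306.0, 226.0], 0.91), ([259.0, 211.0], 0.84), ([244.0, 132.0], 0.68), ([251.0, 171.0], 0.66)]
canister_m [([306.0, 226.0], 0.91), ([259.0, 211.0], 0.84), ([244.0, 132.0], 0.68), ([251.0, 171.0], 0.66)]
canister_l [([306.0, 226.0], 0.91), ([259.0, 211.0], 0.84), ([244.0, 132.0], 0.68), ([251.0, 171.0], 0.66)]
lid_xs [([337.0, 311.0], 0.59)]
lid_s [([284.0, 294.0], 0.95), ([283.0, 343.0], 0.81), ([272.0, 260.0], 0.68)]
lid_m [([284.0, 294.0], 0.95), ([283.0, 343.0], 0.81), ([272.0, 260.0], 0.68)]
lid_l [([284.0, 294.0], 0.95), ([283.0, 343.0], 0.81), ([272.0, 260.0], 0.68)]
tin_lid [([328.0, 274.0], 0.96)]
glue_pot [([287.0, 169.0], 0.55)]
1.1 [-6.36673792e-06  2.00560390e-01  9.79681341e-01 -1.80618417e-06] 0.08561172119974356 -0.0187
```

```bash
python3 - <<'E'
import cv2
a=cv2.imread("pics/top0.png")[140:320,60:500];cv2.imwrite("pics/v1.png",cv2.resize(a,(800,327),interpolation=cv2.INTER_CUBIC))
a=cv2.imread("pics/side0.png")[80:400,160:440];cv2.imwrite("pics/v2.png",cv2.resize(a,(525,600),interpolation=cv2.INTER_CUBIC))
E
```

```text
(no output)
```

View pics/v1.png

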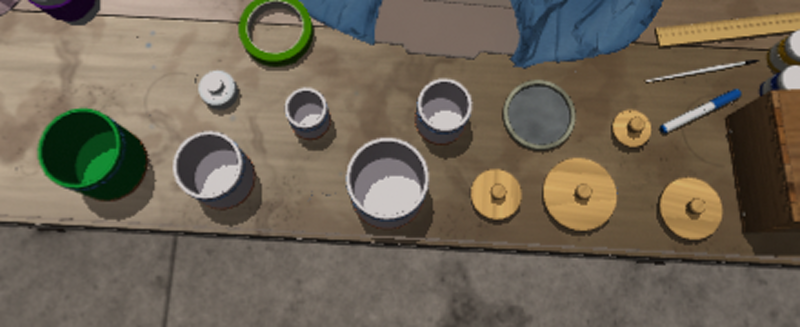

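View pics/v2.png

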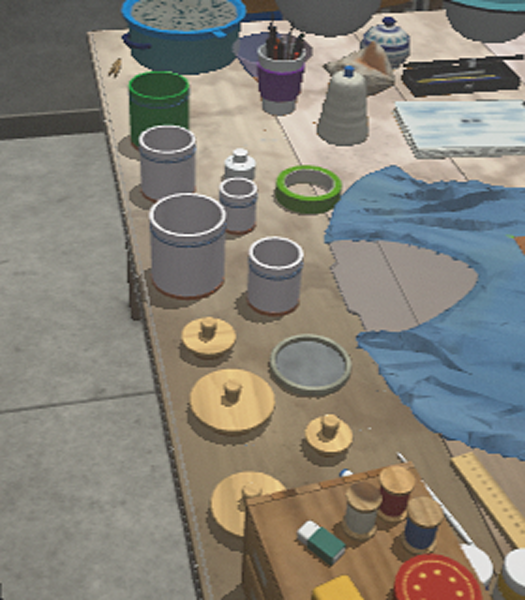

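The top picture shows the white canisters l (275,242), m (179,234), s (304,199) and xs (230,200). The lids are l (376,248), s (334,248), m (441,255) and xs (406,212), the tin lid is at (354,200) and the glue bottle at about (179,189). Five things could be a canister: the one at (107,225) is green, so it is the look-alike to leave alone. The enlarged crop shows the four white ones clearly. A wooden box stands close to lid_m.

```bash
cat > h.py <<'E'
from station import ctrl,get_state,vision,models
import cv2,numpy as np
from scipy.optimize import least_squares
def cloud(c,d):
    k=vision.camera_info(c); v,u=np.mgrid[:420,:560]
    p=cv2.undistortPoints(np.stack([u,v],-1).reshape(-1,1,2).astype(float),k["mtx"],k["dist_coeffs"]).reshape(420,560,2)
    X=np.dstack([p*d[...,None],d])
    P=(X-k["t"])@k["R"]; P[d==0]=np.nan; return P
def proj(c,X):
    k=vision.camera_info(c); return cv2.projectPoints(np.array(X,float).reshape(-1,1,3),cv2.Rodrigues(k["R"])[0],k["t"],k["mtx"],k["dist_coeffs"])[0].reshape(-1,2)
def fit(xy,r=None):
    c=np.nanmedian(xy,0)
    f=(lambda q:np.hypot(*(xy-q[:2]).T)-q[2]) if r is None else (lambda q:np.hypot(*(xy-q).T)-r)
    return least_squares(f,[*c,.04] if r is None else c,loss="soft_l1",f_scale=.002).x
E
cat > meas.py <<'E'
from h import *
R=dict(xs=(29,70),s=(37,84),m=(45,98),l=(53,112))
out={}
for c in("top","side"):
    im,d=vision.grab_frame(c);P=cloud(c,d)
    for n in("canister_l","canister_xs","lid_l","lid_xs","tin_lid","glue_pot"):
        for r in models.masks_of(c,n):
            m=r["mask"]; col=im[m].mean(0); Q=P[m];Q=Q[~np.isnan(Q[:,0])]
            if len(Q)<20 or r["p"]<.3: continue
            zt=np.percentile(Q[:,2],97)
            if n[0]=="c": T=Q[Q[:,2]>zt-.008]; f=fit(T[:,:2]); extra=""
            elif n[0]=="l":
                K=Q[Q[:,2]>.037]; D=Q[(Q[:,2]>.01)&(Q[:,2]<.03)]
                f=(D[:,:2].max(0)+D[:,:2].min(0))/2; f=[*f,np.ptp(D[:,:2],0).max()/2]; extra=("disc z",np.median(D[:,2]).round(4),"knob",np.round((K.max(0)+K.min(0))/2,4) if len(K) else None,len(K))
            else: f=[*((Q.max(0)+Q.min(0))/2)[:2],np.ptp(Q[:,0])/2];extra=""
            print(c,n,np.round(r["point"]).astype(int),round(r["p"],2),"BGR",col.astype(int),"ctr/r",np.round(f,4),"ztop",round(zt,4),*extra)
E
cat > run.py <<'E'
from meas import *
H=np.zeros((60,90))
for c in("top","side"):
    P=cloud(c,vision.grab_frame(c)[1]).reshape(-1,3);P=P[~np.isnan(P[:,0])]
    i=((P[:,0]-.3)/.02).astype(int);j=((.5-P[:,1])/.02).astype(int)
    ok=(i>=0)&(i<25)&(j>=0)&(j<55)&(P[:,2]<.5)&(P[:,2]>-.1)
    np.maximum.at(H,(i[ok],j[ok]),P[ok,2])
print("rows x .3+ .02, cols y .5-.02 (cm)")
for i in range(25):print(f"{.3+.02*i:.2f}"," ".join("%2d"%round(v*100) for v in H[i,:55]))
E
python3 run.py
```

```text
top canister_l [112 226] 0.98 BGR [20 53 10] ctr/r [0.5384 0.5593 0.0501] ztop 0.1101
top canister_l [275 240] 0.85 BGR [129 128 133] ctr/r [0.5211 0.1607 0.0501] ztop 0.1114
top canister_l [304 201] 0.84 BGR [108 107 112] ctr/r [0.631  0.0895 0.0341] ztop 0.0835
top canister_l [178 230] 0.84 BGR [105 103 108] ctr/r [0.5283 0.3952 0.0422] ztop 0.0969
top canister_xs [232 198] 0.91 BGR [101  99 104] ctr/r [0.6194 0.2783 0.026 ] ztop 0.0693
top lid_l [379 246] 0.93 BGR [ 85 142 180] ctr/r [ 0.5307 -0.1082  0.0507] ztop 0.0428 disc z 0.0204 knob [ 0.5301 -0.108   0.0418] 59
top lid_l [333 245] 0.84 BGR [ 87 145 184] ctr/r [0.5239 0.0082 0.0353] ztop 0.0444 disc z 0.0199 knob [0.5233 0.0088 0.0425] 58
top lid_l [441 254] 0.72 BGR [ 81 136 173] ctr/r [ 0.5184 -0.2634  0.0426] ztop 0.0441 disc z 0.0205 knob [ 0.5186 -0.2636  0.0421] 63
top lid_xs [406 210] 0.84 BGR [ 79 132 168] ctr/r [ 0.6294 -0.1843  0.0266] ztop 0.0456 disc z 0.0204 knob [ 0.629  -0.1844  0.0433] 56
top tin_lid [354 202] 0.61 BGR [90 95 93] ctr/r [ 0.6457 -0.0539  0.0521] ztop 0.013
top glue_pot [183 193] 0.79 BGR [160 
[... 4796 characters left out ...]
 3  5  3  3  0  0  0
0.72  1  0  0  0  0  3  3  1  0  3  3  0  0  0  0  1  0  1  1  1  1  1  1  1  1  2  3  2  2  1  1  1  1  0  0  0  0  0  1  1  1  1  1  0  7  7  7  0  3  5  4  3  0  0  0
0.74  0  0  0  0  0  3  3  0  0  2  3  2  0  2  2  2  1  1  1  1  1  1  1  1  1  1  3  3  2  1  1  2  1  1  0  0  0  0  0  0  0  1  1  1  7  7  7  7  3  3  3  0  0  0  0
0.76  0  1  0  0  0  3  3  0  0  3  3  1  2  2  3  2  1  1  1  1  1  1  1  1  1  1  3  4  1  1  1  2  2  1  1  1  1  1  1  1  1  1  0  0  6  7  7  7  0  0  0  0  0  0  0
0.78  1  0  0  0  0  2  3  3  3  3  3  1  1  2  3  2  1  1  1  1  1  1  1  1  1  2  3  4  3  1  1  1  1  1  1  2  1  1  1  1  1  1  1  1  1  1  1  1  0  0  0  1  0  0  0
```

Both views agree to about 2 mm, and the heights and radii match the text. The box face is at y≈-0.318 with its top at 0.14, so lid_m has to be gripped with the fingers closing along x. I'll check reach first, then do lid_s.

```bash
cat > job.py <<'E'
from h import *
L=dict(s=(.5240,.0071),l=(.5307,-.1095),m=(.5182,-.2633),xs=(.6294,-.1853))
C=dict(s=(.6319,.0882,.084),l=(.5222,.1593,.112),m=(.5296,.394,.098),xs=(.6206,.2772,.070))
HI=.22; G=.026
Q=[np.array([0,1,1,0])/2**.5,np.array([0,1,-1,0])/2**.5]
def pick(n,q,hi=HI):
    x,y=L[n]
    ctrl.movep([x,y,hi],q); ctrl.movel([x,y,.06],max_speed=.25); ctrl.movel([x,y,G],max_speed=.08)
    ctrl.close_gripper(40); s=get_state(); print(n,"grip",round(s["width"],4),"F",s["gripper_force"],"tcp",np.round(s["tcp_pos"],4),"f",np.round(s["contact_force"],1))
    ctrl.movel([x,y,.05],max_speed=.08); ctrl.movel([x,y,hi],max_speed=.25)
def place(n,q,hi=HI):
    x,y,h=C[n]; z0=h-.014+G
    ctrl.movep([x,y,hi],q); s=get_state(); print("held",round(s["width"],4),"f",np.round(s["contact_force"],1))
    f0=s["contact_force"][2]
    ctrl.movel([x,y,z0+.02],max_speed=.2)
    for dz in(.008,.004,.001):
        ctrl.movel([x,y,z0+dz],max_speed=.04); f=get_state()["contact_force"]; print(dz,np.round(f,1))
        if abs(f[2]-f0)>10: print("STOP"); return False
    ctrl.ungrasp(); ctrl.pause(.2); ctrl.movel([x,y,hi],max_speed=.25); print("t",get_state()["time"]); return True
E
python3 - <<'E'
from job import *
for k,q in enumerate(Q):
    for n in L:
        r=[ctrl.ik([*p[:2],z],q) for p in(L[n],C[n]) for z in(.22,.026 if len(p)==2 else p[2]+.012)]
        print(k,n,[None if a is None else round(float(a[6]),2) for a in r])
q=Q[0]
if ctrl.ik([*L["s"],.22],q) is None: q=Q[1]
pick("s",q)
im,_=vision.grab_frame("side"); cv2.imwrite("pics/held.png",im[60:360,160:460]); print(get_state()["time"],get_state()["width"])
E
```

```text
0 s [0.07, 0.11, -0.09, -0.06]
0 l [0.32, 0.34, -0.27, -0.25]
0 m [0.78, 0.85, -0.63, -0.63]
0 xs [0.45, 0.43, -0.41, -0.41]
1 s [2.86, 2.49, 2.66, 2.53]
1 l [-2.33, 2.75, 2.5, 2.37]
1 m [-2.05, -1.71, 2.11, 2.02]
1 xs [-2.26, -2.01, 2.35, 2.23]
s grip 0.019 F 39.02413257630542 tcp [0.5241 0.0071 0.0263] f [-1.3  0.2  5.2]
7.4833 0.018813615709255525
```

View pics/held.png

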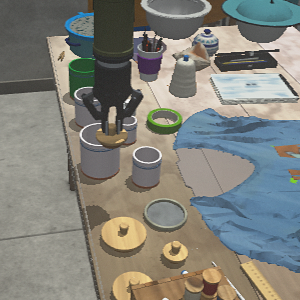

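Lid_s is in the fingers at about (115,138) in this crop, but it may be tilted. I'll measure the disc's plane.

```bash
cat > tilt.py <<'E'
from h import *
def tilt(show=None):
    x,y,z=get_state()["tcp_pos"]
    for c in("side","top"):
        im,d=vision.grab_frame(c); P=cloud(c,d)
        hsv=cv2.cvtColor(im,cv2.COLOR_BGR2HSV)
        m=(np.hypot(P[...,0]-x,P[...,1]-y)<.06)&(abs(P[...,2]-z)<.05)&(hsv[...,1]>85)&(hsv[...,0]<30)
        Q=P[m]
        if len(Q)<30: print(c,"few",len(Q)); continue
        Q=Q[abs(Q[:,2]-np.median(Q[:,2]))<.03]
        r=least_squares(lambda a:a[0]+a[1]*(Q[:,0]-x)+a[2]*(Q[:,1]-y)-(Q[:,2]-z),[0,0,0],loss="soft_l1",f_scale=.001).x
        e=(Q.max(0)+Q.min(0))/2-[x,y,z]
        print(c,len(Q),"disc dz, slopes",np.round(r,3),"centre off",np.round(e,4))
        if show and c=="side":
            u,v=proj(c,[x,y,z])[0].astype(int); a=im[v-50:v+50,u-60:u+60]; cv2.imwrite(show,cv2.resize(a,(600,500),interpolation=cv2.INTER_CUBIC))
E
python3 -c "
from tilt import *
tilt('pics/h2.png')"
```

```text
side 404 disc dz, slopes [-0.003  0.011  0.04 ] centre off [-0.0003 -0.0043 -0.0011]
top 364 disc dz, slopes [-0.006  0.01  -0.026] centre off [-0.0025  0.0193  0.0028]
```

View pics/h2.png

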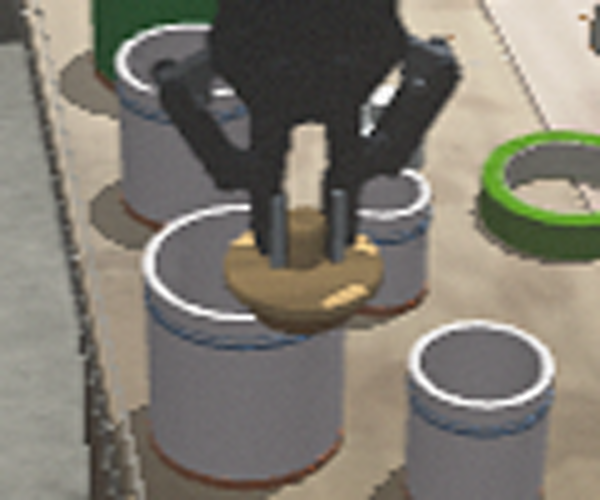

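The lid hangs level on its knob, with the fingertips about 4 mm above the disc. I'll place it.

```bash
python3 - <<'E'
from job import *
if place("s",Q[0]):
    pick("l",Q[0]); place("l",Q[0])
E
cat > look.py <<'E'
from job import *
import sys
for c in("top","side"):
    im,d=vision.grab_frame(c);P=cloud(c,d); cv2.imwrite(f"pics/{sys.argv[1]}_{c}.png",im)
    h=cv2.cvtColor(im,cv2.COLOR_BGR2HSV); w=(h[...,1]>85)&(h[...,0]<30)
    for n,(x,y,H) in C.items():
        m=w&(np.hypot(P[...,0]-x,P[...,1]-y)<.07)&(P[...,2]>H-.01)&(P[...,2]<H+.05); Q=P[m]
        if len(Q)<30: continue
        D=Q[Q[:,2]<H+.016];a=np.linalg.lstsq(np.c_[np.ones(len(D)),D[:,:2]-[x,y]],D[:,2],rcond=None)[0]
        K=Q[Q[:,2]>H+.022]
        print(c,n,"disc z-rim",round(a[0]-H,4),"slopes",np.round(a[1:],3),"ctr off",np.round((D[:,:2].max(0)+D[:,:2].min(0))/2-[x,y],4),"knob off",np.round((K[:,:2].max(0)+K[:,:2].min(0))/2-[x,y],4) if len(K) else None)
E
python3 look.py a
```

```text
held 0.0187 f [-0.7 -0.5 -0.3]
0.008 [-0.2  0.3 -0.2]
0.004 [-0.7 -0.6 -0.3]
0.001 [ 1.   0.3 -0.3]
t 11.3
l grip 0.019 F 39.045365194324404 tcp [ 0.5308 -0.1095  0.0263] f [-1.2  0.8  4.9]
held 0.0192 f [-0.6  0.1 -0. ]
0.008 [ 0.9  0.1 -0.8]
0.004 [ 0.2 -0.6 -0.4]
0.001 [-0.2 -0.6 -1.1]
t 19.3917
side s disc z-rim 0.0084 slopes [0.013 0.012] ctr off [-0.0003 -0.0012] knob off [ 0.     -0.0031]
side l disc z-rim 0.0087 slopes [0.002 0.008] ctr off [-0.0001  0.0004] knob off [ 0.0003 -0.0026]
```

Lids s and l are down, level and centred. Lid_m stands beside the box, so I'll descend there in checked steps, then do xs.

```bash
python3 - <<'E'
from job import *
x,y=L["m"]; ok=True
ctrl.movep([x,y,.26],Q[0])
f0=np.array(get_state()["contact_force"])
for z in(.17,.12,.09,.06):
    ctrl.movel([x,y,z],max_speed=.12); f=np.array(get_state()["contact_force"])
    print(z,np.round(f-f0,1))
    if np.abs(f-f0).max()>8: ok=False;print("contact");break
if ok:
    pick("m",Q[0],.26) if False else None
    ctrl.movel([x,y,G],max_speed=.08); ctrl.close_gripper(40); print("w",get_state()["width"])
    ctrl.movel([x,y,.05],max_speed=.08); ctrl.movel([x,y,.26],max_speed=.25)
    if place("m",Q[0]): pick("xs",Q[0]); place("xs",Q[0])
E
python3 look.py b; python3 - <<'E'
import cv2
a=cv2.imread("pics/b_side.png")[80:400,160:440];cv2.imwrite("pics/v3.png",cv2.resize(a,(525,600),interpolation=cv2.INTER_CUBIC))
E
```

```text
0.17 [-0.3  0.5  0.1]
0.12 [-0.1 -0.5  0.6]
0.09 [-0.3  1.   1.2]
0.06 [ 0.9 -0.3  0.6]
w 0.018704479125303975
held 0.0192 f [-0.7  0.2 -2. ]
0.008 [-0.  -0.4 -1. ]
0.004 [-0.2  0.3 -1.7]
0.001 [-0.   3.   0.6]
t 31.3
xs grip 0.0189 F 39.015179781708866 tcp [ 0.6297 -0.1854  0.0263] f [0.1 0.4 1.9]
held 0.0187 f [ 0.6 -0.4 -1.3]
0.008 [ 0.1 -0.4 -0. ]
0.004 [ 0.4  0.7 -0.9]
0.001 [ 0.1 -0.8 -0.3]
t 41.625
top s disc z-rim 0.0061 slopes [-0.004 -0.001] ctr off [-0.0004  0.0017] knob off [-0.0012  0.0012]
top l disc z-rim 0.0061 slopes [-0.001  0.002] ctr off [-0.001  -0.0062] knob off [-0.0015  0.0004]
side s disc z-rim 0.0083 slopes [0.006 0.012] ctr off [0.0003 0.0005] knob off [-0.     -0.0017]
side l disc z-rim 0.0085 slopes [-0.     0.006] ctr off [-0.0001 -0.0024] knob off [-0.     -0.0028]
side m disc z-rim 0.0085 slopes [-0.003  0.01 ] ctr off [ 0.0004 -0.0022] knob off [ 0.0007 -0.0018]
side xs disc z-rim 0.0085 slopes [-0.006  0.005] ctr off [ 0.001 -0.004] knob off [-0.0001 -0.0019]
```

View pics/v3.png

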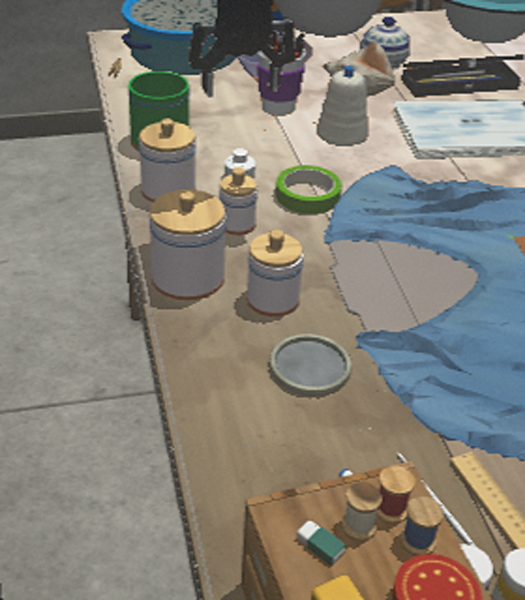

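The picture shows all four lids lying level on their own canisters: m (167,150), xs (238,185), l (187,215) and s (275,248). The tin lid (311,363) and the glue bottle (238,160) are undisturbed, and the gripper is clear. I'm handing it in.

```bash
python3 -c "
from station import ticket
print(ticket.close_job())"
```

```text
the job is handed in; nothing more can be done
None
```

All four canisters are closed with their own lids, which measured level and fully down on the rims; the metal jar lid and glue bottle look unmoved. I handed the job in at about 42 s of the 106 s allowed, and no verdict was shown.

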